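# Set a magnetic stirrer four clicks faster and start it

### The job

The bottle on the magnetic stirrer needs a faster setting: with a fingertip against the side of the speed dial's grey bar, push the dial round clockwise (seen from above) exactly four clicks from where it stands now, without pinching the bar and without ever going on to a fifth click. Then press the green start key fully down, let it come up again and come away. Leave the bottle on the plate and the other glassware and vials on the bench standing where they are.

Things in the scene. Friction and masses are not known exactly. Their poses are not given: they have to be found in the camera images.
- stirrer: white magnetic stirrer, fixed, 290 mm long (its x), 170 mm wide. Origin: centre of its underside on the bench; z up. Front part (x -145 to -20 mm): level control deck 55 mm above the bench, with the dial at x -83, y -30 and the start key at x -83, y 50. Rear block (x -20 to 145 mm) 88 mm high, with a white plate 135 mm across centred at x 64, y 0, top 96 mm above the bench.
- dial (a joint): dial angle, rad, growing clockwise seen from above. Click stops every 20 degrees: 0, 0.349, ... 3.840 (12, end stops just outside); it starts at rest in one of the first four. Leaving a stop takes up to 0.08 N m (about 3 N at the end of the bar); the resistance fades to nothing 10 degrees on, then the dial snaps ahead by itself into the next stop and stays there, pushed no further.
- dial_axis (a point): point on the dial's upright axis, half-way up its bar, 71 mm above the bench. The dial: black skirt 60 mm across, top 62 mm above the bench, and on it an upright light grey bar right across the middle, 56 mm long, 12 mm wide, rising to 80 mm above the bench. Only the level deck lies within 60 mm of the axis. Its x axis runs along the bar to the pointer end (red line); z up.
- dial_pointer (a point): point on the bar's middle line, 26 mm from the axis towards the pointer end (red line on top and end face), 71 mm above the bench.
- dial_tail (a point): point on the bar's middle line, 26 mm from the axis towards the plain end, 71 mm above the bench.
- start (a joint): travel of the green start key in m: 0 up, 0.005 fully down; a spring brings it up again. About 4 N pushes it fully down.
- start_top (a point): centre of the top of the round green start key, 25 mm across; its top is 66 mm above the bench when up, 8 mm above the black bezel ring (34 mm across) round it. It is pressed straight down.
- amber_bottle_mid (a point): centre, half-way up, of the brown bottle with a blue cap on the stirrer's plate: 70 mm across, 140 mm high, loose, about 0.45 kg. To be left alone.
- stock_bottle_mid (a point): centre, half-way up, of the clear bottle with a blue cap on the bench: 70 mm across, 140 mm high, loose. To be left alone.
- vial_rack_mid (a point): point 20 mm above the bench at the centre of a white rack of small vials, 130 x 70 mm and 41 mm high with its vials, loose. To be left alone.
- beaker_mid (a point): centre, half-way up, of an empty beaker, 60 mm across, 65 mm high, loose. To be left alone.
Mind the look-alikes: they are no part of the job. What is meant by the part that bears beaker_mid is not pink, and is the smaller of those in its own colour. Leave any red or yellow look-alike of the part that bears stock_bottle_mid alone.

How it is judged:
By the outcome, as a careful person would: the job done as asked, in the order asked, and still so for the second after the job is handed in, with the robot touching nothing.
It also fails if it takes over 56 s, if anything falls off the work surface, if the arm or the gripper's body presses on something with over 40 N, if the wrist force passes 120 N, or if a joint passes its speed limit or range.

### The arm

A 6-joint arm with a two-finger parallel gripper is mounted at the origin on the work surface. World frame = base frame: x ahead of the robot, y to its left, z up, the work surface at z = 0. Lengths are in m, angles in degrees, forces in N, time in s.
With the tool pointing down it reaches from about 0.35 to 0.85 m from the base axis. Payload 8.1 kg.
Tool frame: the origin (TCP) lies between the finger pads; the fingertips stand 11 mm ahead of it and the grasp point (between the pads) lies 8 mm behind it (tip_extent is the distance from the TCP to the fingertips, in m); x points along the fingers, y is the direction in which the jaws open and shut, and the axes are right-handed (so a half turn about x gives the same grasp; the last joint's range is limited). The gripper opens to 85 mm and grips with 20 to 120 N. Pads are 22 mm wide; open, the fingers measure 114 mm over their backs; the gripper's body (76 mm by 85 mm) begins 54 mm behind the grasp point. The pads swing forward as they close: fully open they stand 13 mm farther back than shut.
Start: joints at [-80.409, 7.471, 85.268, -0, 87.261, -4.893], TCP at [0.15, -0.581, 0.205] pointing down, gripper open.
Joint ranges: [-169.43, 169.43], [-51.17, 129.36], [1.28, 143.12], [-76.62, 256.62], [0, 156.53], [-152.29, 152.29]. Speed limits (degrees/s): [136.94, 136.94, 159.86, 180, 180, 180].

### API

Orientations are given as a 3x3 rotation matrix whose columns are the frame's x, y, z axes.
In Python, from cell import state, capture, camera_params, hand_in, boxes_of, tip_extent gives the robot as it stands.
- The arm moves only by the shell command python3 -m creep 'ROWS' [FORCE]. ROWS is JSON, a list of rows, each an object of numbers: "x", "y", "z": the shift along the tool's x, y, z in units of 0.4 m (1.0 is 0.4 m); "rx", "ry", "rz": the turn, a rotation vector about the tool's x, y, z in units of pi rad (1.0 is pi rad); "fingers": the gripper's target within -1 to 1 (shut at 1, half-way at 0, fully open at -1). A call has 1 to 12 rows; each row is the pose to reach, as a shift and turn from the pose commanded when the call began, along the tool's axes at that moment, turning the shorter way round; what a row does not reach only later rows make up. A row lasts 1/10 s, in which the tool goes at most 50 mm and 8.59 degrees, less where a joint would pass 70% of its speed; a pose out of reach is approached as far as the arm can. A call with a number of a shift or a turn outside -1 to 1 is refused whole. A call with a gripper value outside its range is refused whole. The fingers move at their own pace and stop on an object; FORCE is the grip in N (left out, the last holds). Time passes only in rows, so rows that repeat a pose let the fingers close. It gives the time, the measured TCP pose, the force and the opening at its end, in the units of the state.
- state(): the state, without advancing time (a new reading comes with each control period).
- capture(name): name is "scene" or "top" or "wrist"; returns (picture, depth): 384x512x3 uint8, blue, green, red; 384x512 float32, m along the optical axis (not along the pixel's ray), 0 where there is no reading.
- camera_params(name): a dict with "intrinsics" (3x3 intrinsics, pixels), "world_to_cam" (4x4, takes a point from world to camera coordinates). Camera axes: x right, y down, z forward; pixel columns grow to the right and rows downward; lengths in m; the calibration is good to about 2 mm. A picture is of the moment at which its call begins: read the wrist's pose just before it. camera_params takes no time and is no camera call; for the wrist camera it gives the pose at the moment of the call.
- hand_in(): hands the job in, once; it reports no verdict.
Trained networks look in the newest picture that a camera, given by its name, has taken for a name from the list of things; names that differ only in an ending like _2 or _b are one class to them, and where a whole thing is asked for, a point or a joint stands for the part that bears it (a point fixed in the world has none). Each returns a list of dicts, best first, with "score" (0 to 1); they miss things now and then, are a little off and sometimes report something else, mostly with a low value. They report only what shows in the picture. A call takes as long as a camera call. They do not tell look-alikes from the thing itself.
- boxes_of(camera, query): "xy" ([column, row] in pixels, amid what is visible of it).
The state is a dict: "t": time; "joint_positions": joint angles; "dq": joint speeds; "joint_torque": joint torques, N m; "eef_pos": TCP position; "orientation": TCP orientation; "wrist_force": force on the tool from outside, world axes, zero at the start; "ft_torque": the same for the moment, N m; "gripper_width": finger opening in m.
Only numpy, scipy, OpenCV 4.12 (cv2) and the standard library are available. Lean on these libraries where they do the work, as an engineer would, in place of code of your own. Each camera call takes 0.05 s, during which the arm holds its last target.

## Working session

There is one attempt and no reset: what is moved stays moved. The work goes in short steps, Python scripts to look and compute and a shell command to move; the robot and the scene stay as the last step left them, time stands still between calls to the robot, and variables do not carry over. Pictures are saved under pics/ and viewed, and the job is handed in when it is done.

```bash
ls; mkdir -p pics; python3 - <<'E'
from cell import *
import cv2,numpy as np
print(state()); print(tip_extent)
for n in ["scene","top"]:
    p,d=capture(n); cv2.imwrite(f"pics/{n}0.png",p); np.save(f"{n}0.npy",d)
    c=camera_params(n); print(n,c)
    for q in ["stirrer","dial_axis","dial_pointer","dial_tail","start_top","amber_bottle_mid","stock_bottle_mid","beaker_mid","vial_rack_mid"]:
        print(q,[(b['xy'],round(b['score'],2)) for b in boxes_of(n,q)][:5])
E
```

```text
pics
{'t': 0.0, 'joint_positions': array([-8.04086510e+01,  7.51553751e+00,  8.53295568e+01,  7.63070079e-04,
        8.72617464e+01, -4.89379352e+00]), 'dq': array([ 0.00031955,  0.0496063 ,  0.01049378,  0.02823494, -0.05575609,
       -0.00150823]), 'joint_torque': array([ 2.91181510e-03, -5.69402540e+01, -5.00548410e+01, -1.18182475e-04,
        1.49952038e-02,  1.52665098e-05]), 'eef_pos': array([ 0.14999596, -0.58032686,  0.20363735]), 'orientation': array([[-2.97582607e-04,  2.50128040e-01, -9.68212722e-01],
       [ 1.84087070e-03, -9.68210987e-01, -2.50128157e-01],
       [-9.99998261e-01, -1.85678822e-03, -1.72330630e-04]]), 'wrist_force': array([0.42208158, 0.45937044, 0.22684959]), 'ft_torque': array([ 0.0004055 ,  0.01114797, -0.03617209]), 'gripper_width': 0.08525631857152023}
0.011
scene {'intrinsics': array([[431.61692063,   0.        , 246.35306874],
       [  0.        , 431.61692063, 195.79842398],
       [  0.        ,   0.        ,   1.        ]]), 'world_to_cam': array([[ 0.45804539,  0.88885059,  0.01179215, -0.3019867 ],
       [ 0.76917722, -0.38965541, -0.50
[... 862 characters left out ...]
9.94060110e-01,  1.40530613e-03, -1.08823357e-01,
         5.93915734e-01],
       [ 1.08831589e-01,  1.67668685e-02, -9.93918788e-01,
         9.33750664e-01],
       [ 0.00000000e+00,  0.00000000e+00,  0.00000000e+00,
         1.00000000e+00]])}
stirrer [([253.9, 212.4], 0.83)]
dial_axis [([276.1, 193.7], 0.9)]
dial_pointer [([275.6, 190.7], 0.96)]
dial_tail [([276.4, 188.8], 0.6)]
start_top [([285.4, 217.3], 0.58)]
amber_bottle_mid [([225.4, 218.9], 0.95)]
stock_bottle_mid [([298.3, 276.4], 0.92), ([244.6, 273.7], 0.79), ([192.8, 298.2], 0.77)]
beaker_mid [([329.0, 119.9], 0.83), ([236.2, 111.9], 0.82), ([277.7, 126.1], 0.76)]
vial_rack_mid [([218.3, 163.3], 0.79), ([288.2, 220.0], 0.24)]
```

View pics/scene0.png

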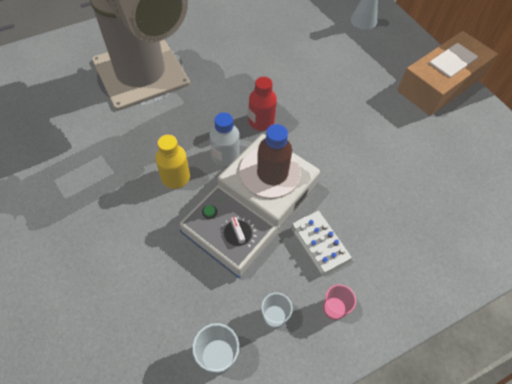

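View pics/top0.png

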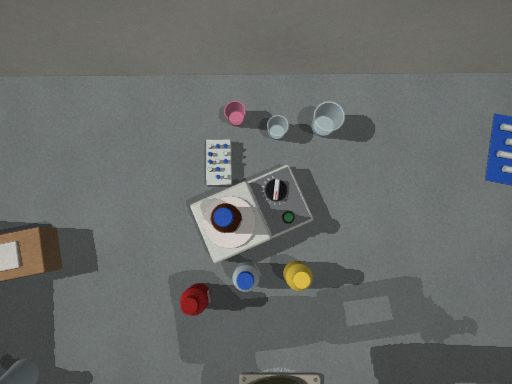

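```bash
python3 - <<'E'
import cv2
p=cv2.imread('pics/top0.png'); cv2.imwrite('pics/topc.png',cv2.resize(p[150:270,170:330],None,fx=5,fy=5,interpolation=cv2.INTER_CUBIC))
p=cv2.imread('pics/scene0.png'); cv2.imwrite('pics/scenec.png',cv2.resize(p[170:270,170:290],None,fx=6,fy=6,interpolation=cv2.INTER_CUBIC))
E
```

```text
(no output)
```

View pics/topc.png

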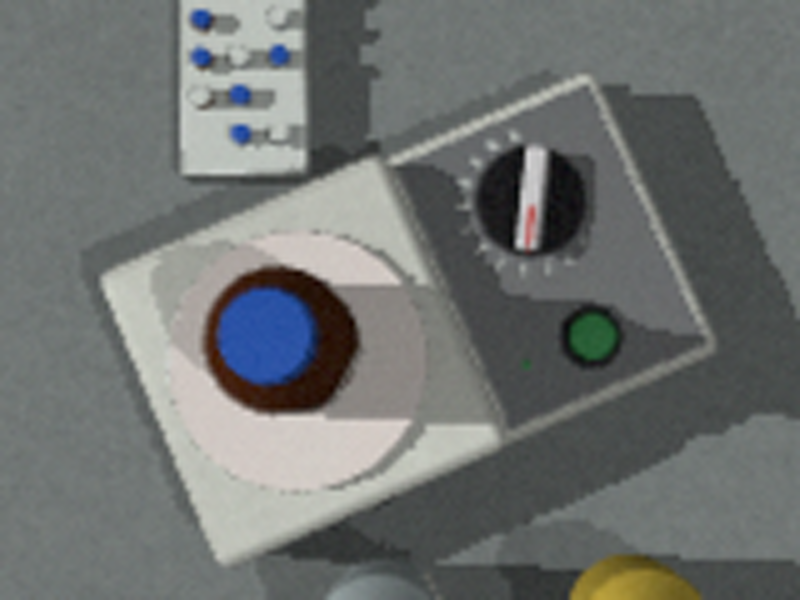

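View pics/scenec.png

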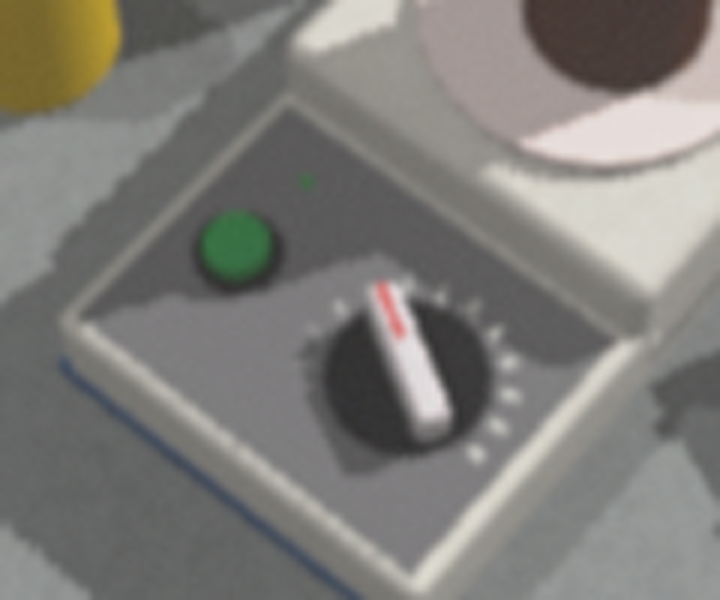

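The top picture shows one dial (276,190), one green key (288,217), and the amber bottle on the plate (225,218). Look-alikes: the stock bottle is clear at (245,275), with yellow (298,276) and red (193,298) ones. The beaker is the small clear one at (278,126), with a bigger clear one (329,118) and a pink one (235,112). None of these look-alikes is near the dial or key. The pointer (red) end faces the robot, so clockwise in the picture moves it to the left (+y).

```bash
cat > h.py <<'E'
import numpy as np
from cell import *
def onplane(name,uv,z,c=None):
    c=c or camera_params(name); K=c['intrinsics'];T=c['world_to_cam'];R=T[:3,:3];o=-R.T@T[:3,3]
    d=R.T@np.linalg.solve(K,np.array([uv[0],uv[1],1.]))
    return o+d*(z-o[2])/d[2]
def proj(name,P,c=None):
    c=c or camera_params(name); P=np.atleast_2d(P); q=(c['world_to_cam'][:3,:3]@P.T).T+c['world_to_cam'][:3,3]
    u=(c['intrinsics']@q.T).T; return u[:,:2]/u[:,2:]
E
python3 - <<'E'
from h import *
f=lambda u,v:(170+u/5-.4,150+v/5-.4)
tail=onplane('top',f(536,147),.08);ptr=onplane('top',f(527,248),.08)
print('tail',tail,'ptr',ptr,'mid',(tail+ptr)/2,'ang',np.degrees(np.arctan2(*(ptr-tail)[1::-1])))
# skirt circle centre
print('skirt',onplane('top',f(530,200),.062))
key=onplane('top',f(593,336),.066);print('key',key)
for n,uv,z in [('fr1',(588,76),.055),('fr2',(713,345),.055),('re1',(97,278),.088),('re2',(222,563),.088),('cap',(268,336),.236)]:
    print(n,onplane('top',f(*uv),z))
g=lambda u,v:(170+u/6-.4,170+v/6-.4)
print('scene: ptr',onplane('scene',g(381,287),.08),'tail',onplane('scene',g(432,420),.08),'key',onplane('scene',g(238,240),.066))
for n,uv in [('yellow',(298,276)),('stock',(245,280)),]: print(n,onplane('top',uv,.14))
print(state()['t'])
E
```

```text
tail [0.6270139  0.00411496 0.08      ] ptr [0.57313916 0.00924477 0.08      ] mid [0.60007653 0.00667986 0.08      ] ang 174.56085402058758
skirt [0.60082479 0.00660107 0.062     ]
key [ 0.52731748 -0.02624069  0.066     ]
fr1 [ 0.67005382 -0.02595879  0.055     ]
fr2 [ 0.52292088 -0.09160012  0.055     ]
re1 [0.55685341 0.23506663 0.088     ]
re2 [0.40979051 0.16751626 0.088     ]
cap [0.5202874  0.12985782 0.236     ]
scene: ptr [0.5743081  0.01142051 0.08      ] tail [0.62782098 0.0042442  0.08      ] key [ 0.52734569 -0.02289489  0.066     ]
yellow [ 0.38201843 -0.04196989  0.14      ]
stock [0.37224853 0.08556983 0.14      ]
1.0
```

```bash
python3 -m creep '[{"x":-0.1,"y":-0.54,"z":-0.69,"fingers":1},{"x":-0.1,"y":-0.54,"z":-0.69,"fingers":1},{"x":-0.1,"y":-0.54,"z":-0.69,"fingers":1},{"x":-0.1,"y":-0.54,"z":-0.69,"fingers":1},{"x":-0.1,"y":-0.54,"z":-0.69,"fingers":1},{"x":-0.1,"y":-0.54,"z":-0.69,"fingers":1},{"x":-0.1,"y":-0.54,"z":-0.69,"fingers":1},{"x":-0.1,"y":-0.54,"z":-0.69,"fingers":1}]' 20
python3 -m creep '[{"y":-0.54,"z":-0.69,"rx":-0.386,"fingers":1},{"y":-0.54,"z":-0.69,"rx":-0.386,"fingers":1},{"y":-0.54,"z":-0.69,"rx":-0.386,"fingers":1},{"y":-0.54,"z":-0.69,"rx":-0.386,"fingers":1},{"y":-0.54,"z":-0.69,"rx":-0.386,"fingers":1},{"y":-0.54,"z":-0.69,"rx":-0.386,"fingers":1},{"y":-0.54,"z":-0.69,"rx":-0.386,"fingers":1},{"y":-0.54,"z":-0.69,"rx":-0.386,"fingers":1},{"y":-0.54,"z":-0.69,"rx":-0.386,"fingers":1},{"y":-0.54,"z":-0.69,"rx":-0.386,"fingers":1}]'
python3 - <<'E'
from h import *
import cv2,cell
s=state();print(s['t'],s['eef_pos'],s['orientation'],s['wrist_force'],s['gripper_width'],cell.tip_extent)
c=camera_params('wrist');R=c['world_to_cam'];o=-R[:3,:3].T@R[:3,3];print('wcam in tool',s['orientation'].T@(o-s['eef_pos']),s['orientation'].T@R[2,:3])
for n in ['wrist','scene']:
    p,d=capture(n);cv2.imwrite(f'pics/{n}1.png',p);np.save(f'{n}1.npy',d)
np.save('wc1.npy',R)
E
```

```text
1.0 [ 0.15009604 -0.58091086  0.20465494] [[-2.62486294e-05  2.50164570e-01 -9.68203329e-01]
 [ 5.93576317e-05 -9.68203328e-01 -2.50164571e-01]
 [-9.99999998e-01 -6.40367338e-05  1.05648339e-05]] [ 0.11130252 -0.40855443 -0.80950811] 0.08553513691598598 0.011
wcam in tool [-0.16997056 -0.00061372 -0.07544278] [ 0.95536246 -0.00099089  0.29543458]invalid input
invalid input
```

View pics/wrist1.png

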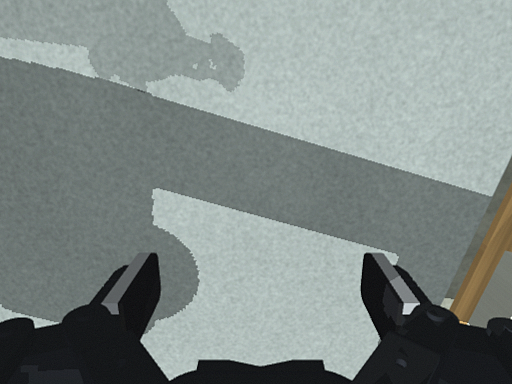

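View pics/scene1.png

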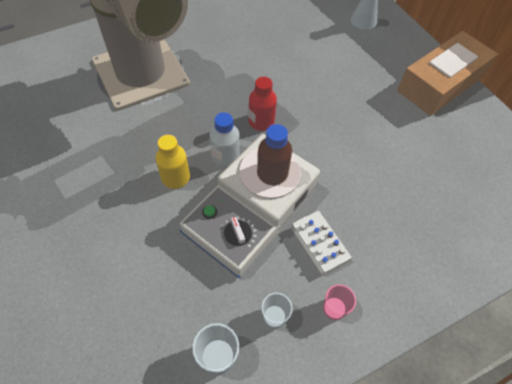

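The calls were refused and nothing moved, so I'll write every key in each row.

```bash
python3 -m creep '[{"x":-0.1,"y":-0.54,"z":-0.69,"rx":0,"ry":0,"rz":0,"fingers":1},{"x":-0.1,"y":-0.54,"z":-0.69,"rx":0,"ry":0,"rz":0,"fingers":1},{"x":-0.1,"y":-0.54,"z":-0.69,"rx":0,"ry":0,"rz":0,"fingers":1},{"x":-0.1,"y":-0.54,"z":-0.69,"rx":0,"ry":0,"rz":0,"fingers":1},{"x":-0.1,"y":-0.54,"z":-0.69,"rx":0,"ry":0,"rz":0,"fingers":1},{"x":-0.1,"y":-0.54,"z":-0.69,"rx":0,"ry":0,"rz":0,"fingers":1},{"x":-0.1,"y":-0.54,"z":-0.69,"rx":0,"ry":0,"rz":0,"fingers":1},{"x":-0.1,"y":-0.54,"z":-0.69,"rx":0,"ry":0,"rz":0,"fingers":1}]' 20
```

```text
t: 1.9
eef_pos: [0.3666, -0.2988, 0.246]
orientation: [[0.003, 0.256, -0.967], [-0.0, -0.967, -0.256], [-1.0, 0.001, -0.003]]
wrist_force: [0.1, -2.2, 0.3]
gripper_width: 0.0003
```

```bash
python3 -m creep '[{"x":0,"y":-0.54,"z":-0.69,"rx":-0.386,"ry":0,"rz":0,"fingers":1},{"x":0,"y":-0.54,"z":-0.69,"rx":-0.386,"ry":0,"rz":0,"fingers":1},{"x":0,"y":-0.54,"z":-0.69,"rx":-0.386,"ry":0,"rz":0,"fingers":1},{"x":0,"y":-0.54,"z":-0.69,"rx":-0.386,"ry":0,"rz":0,"fingers":1},{"x":0,"y":-0.54,"z":-0.69,"rx":-0.386,"ry":0,"rz":0,"fingers":1},{"x":0,"y":-0.54,"z":-0.69,"rx":-0.386,"ry":0,"rz":0,"fingers":1},{"x":0,"y":-0.54,"z":-0.69,"rx":-0.386,"ry":0,"rz":0,"fingers":1},{"x":0,"y":-0.54,"z":-0.69,"rx":-0.386,"ry":0,"rz":0,"fingers":1},{"x":0,"y":-0.54,"z":-0.69,"rx":-0.386,"ry":0,"rz":0,"fingers":1},{"x":0,"y":-0.54,"z":-0.69,"rx":-0.386,"ry":0,"rz":0,"fingers":1},{"x":0,"y":-0.54,"z":-0.69,"rx":-0.386,"ry":0,"rz":0,"fingers":1}]'
python3 - <<'E'
from h import *
import cv2,cell
s=state();print(s['t'],s['eef_pos'],s['orientation'],s['wrist_force'],s['gripper_width'],cell.tip_extent,s['joint_positions'])
c=camera_params('wrist');np.save('wc1.npy',c['world_to_cam']);print(c['intrinsics'])
for n in ['wrist','scene']:
    p,d=capture(n);cv2.imwrite(f'pics/{n}2.png',p);np.save(f'{n}2.npy',d)
    if n=='wrist':
        for q in ["dial_axis","dial_pointer","dial_tail","start_top"]:
            print(q,[(b['xy'],b['score']) for b in boxes_of(n,q)][:3])
E
```

```text
t: 3.0
eef_pos: [0.5762, -0.0258, 0.2449]
orientation: [[0.0, 0.994, -0.11], [-0.0, -0.11, -0.994], [-1.0, 0.0, 0.0]]
wrist_force: [0.1, -0.3, 0.1]
gripper_width: 0.0
3.0 [ 0.57617942 -0.02582337  0.24487274] [[ 2.11425728e-04  9.93910102e-01 -1.10193760e-01]
 [-2.78945978e-04 -1.10193700e-01 -9.93910092e-01]
 [-9.99999939e-01  2.40876271e-04  2.53949443e-04]] [ 0.10725578 -0.2943026   0.12714638] 3.0255922740628746e-05 0.011 [-7.64945814e+00  3.08437515e+00  8.57565024e+01 -1.42305493e-02
  9.11449890e+01 -1.32326068e+00]
[[345.5321031    0.         260.19316854]
 [  0.         345.5321031  191.8314287 ]
 [  0.           0.           1.        ]]
dial_axis [([282.5, 121.7], 0.62)]
dial_pointer [([282.9, 120.9], 0.96), ([212.9, 160.8], 0.69)]
dial_tail [([281.3, 124.7], 0.81)]
start_top []
```

View pics/wrist2.png

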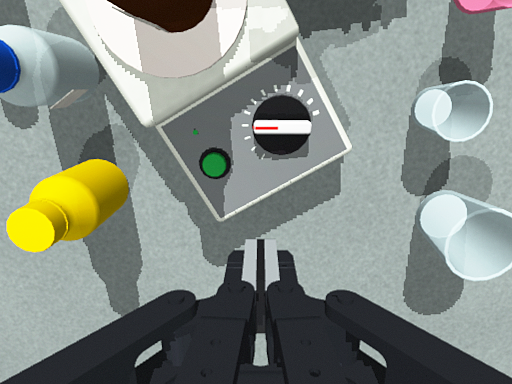

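View pics/scene2.png

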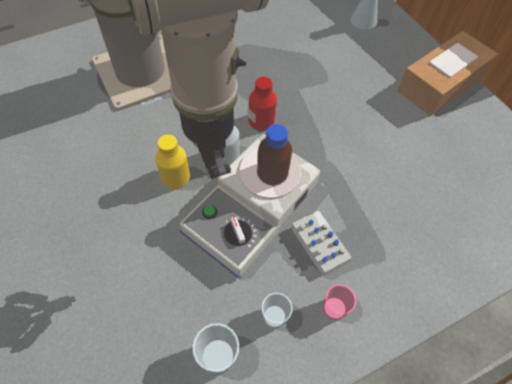

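```bash
python3 - <<'E'
from h import *
import cv2
p=cv2.imread('pics/wrist2.png');d=np.load('wrist2.npy');T=np.load('wc1.npy');c=dict(intrinsics=camera_params('wrist')['intrinsics'],world_to_cam=T)
R=T[:3,:3];o=-R.T@T[:3,3]
roi=np.zeros(p.shape[:2],bool);roi[85:165,240:330]=1
def world(mask):
    v,u=np.nonzero(mask&(d>0)); z=d[v,u]; K=c['intrinsics']
    q=np.stack([(u-K[0,2])/K[0,0]*z,(v-K[1,2])/K[1,1]*z,z],1); return (q-T[:3,3])@R,np.stack([u,v],1)
W,uv=world(roi)
m=(W[:,2]>.074)&(W[:,2]<.086)
B=W[m][:,:2]; r=cv2.minAreaRect((B*1000).astype(np.float32)); print('bar n',m.sum(),'rect mm',r,'z',np.median(W[m][:,2]))
cen=B.mean(0);u,s,vt=np.linalg.svd(B-cen);print('mean',cen,'dir',np.degrees(np.arctan2(vt[0,1],vt[0,0])))
sk=(W[:,2]>.0585)&(W[:,2]<.066); 
hs=p[uv[:,1],uv[:,0]].astype(int)
dark=hs.max(1)<60
D=np.array([onplane('wrist',x,.062,c)[:2] for x in uv[dark]]);(cc,rr)=cv2.minEnclosingCircle((D*1000).astype(np.float32));print('skirt',cc,rr)
red=(hs[:,2]-hs[:,1]>60);RD=np.array([onplane('wrist',x,.08,c)[:2] for x in uv[red]]);print('red',RD.mean(0))
roi2=np.zeros(p.shape[:2],bool);roi2[140:190,190:240]=1
g=(p[...,1].astype(int)-p[...,2]>40)&roi2; W2,uv2=world(g);print('key',np.median(W2,0),onplane('wrist',uv2.mean(0),.066,c))
s=state();O=s['orientation'];print('tip px',proj('wrist',[s['eef_pos']+O@[.011,y,zz] for y in(-.01,.01) for zz in(-.011,.011)],c))
tm=np.zeros(p.shape[:2],bool);tm[230:300,230:300]=1;W3,uv3=world(tm);L=(W3-s['eef_pos'])@O;k=L[:,0]>-.03;k&=L[:,0]<.05
for lo in np.arange(-.03,.03,.005):
    q=L[(L[:,0]>lo)&(L[:,0]<lo+.005)]
    if len(q):print(round(lo,3),len(q),q.min(0)[1:],q.max(0)[1:])
cv2.imwrite('pics/wc2.png',cv2.resize(np.vstack([p[70:180,180:340],p[225:300,180:340]]),None,fx=4,fy=4,interpolation=cv2.INTER_CUBIC)[:600])
E
```

```text
bar n 741 rect mm ((600.948486328125, 9.25678539276123), (11.74844741821289, 56.013954162597656), 83.7201156616211) z 0.08019429210528758
mean [0.6011611  0.00950182] dir -6.415612711213679
skirt (601.025390625, 8.842183113098145) 29.66986846923828
red [0.58448279 0.01044772]
key [ 0.52824699 -0.02225714  0.0663949 ] [ 0.5281665  -0.02231258  0.066     ]
tip px [[242.77826279 206.58564853]
 [243.48442008 242.74734367]
 [278.81777392 206.47502092]
 [278.3461333  242.64731309]]
```

```bash
python3 -c "
import cv2
p=cv2.imread('pics/wrist2.png');cv2.imwrite('pics/wc3.png',cv2.resize(p[225:300,200:325],None,fx=6,fy=6))"
```

```text
(no output)
```

View pics/wc2.png

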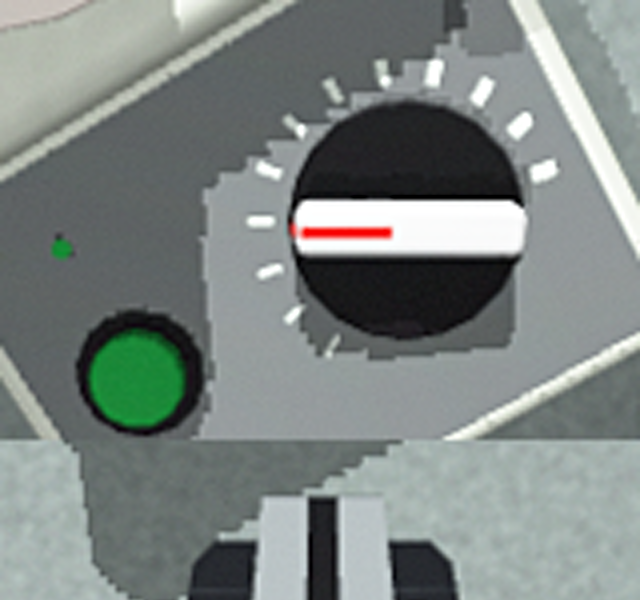

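View pics/wc3.png

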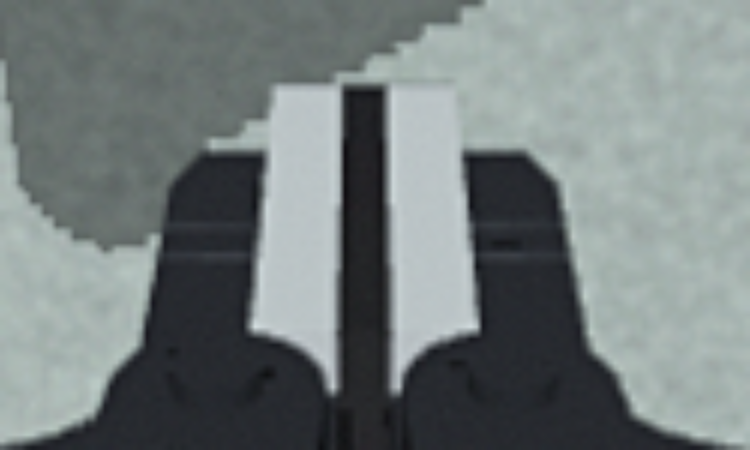

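```bash
python3 - <<'E'
from h import *
d=np.load('wrist2.npy');print(d[232:300:6,255],d[232:300:6,268],d[150,280])
T=np.load('wc1.npy');c=dict(intrinsics=camera_params('wrist')['intrinsics'],world_to_cam=T)
s=state();O=s['orientation']
for x in (-.02,-.01,0,.011,.02):
  for z in (-.011,0,.011): print(x,z,proj('wrist',s['eef_pos']+O@[x,.0,z],c)[0], proj('wrist',s['eef_pos']+O@[x,-.011,z],c)[0])
# scene view
print(proj('scene',[s['eef_pos'],s['eef_pos']+O@[.011,0,0]]))
E
python3 -c "
import cv2
p=cv2.imread('pics/scene2.png');cv2.imwrite('pics/sc2.png',cv2.resize(p[110:200,170:270],None,fx=6,fy=6))"
```

```text
[0.44927186 0.4522771  0.14582513 0.14085099 0.13613348 0.13111833
 0.1276303  0.12268683 0.11991908 0.12037833 0.11962293 0.11670058] [0.4486783  0.45300892 0.14602664 0.14082278 0.13513559 0.130346
 0.12667911 0.12410139 0.11928209 0.11294857 0.10943605 0.10904971] 0.35479462
-0.02 -0.011 [260.84691817 228.67217929] [237.40618058 228.7412595 ]
-0.02 0 [260.9162755  249.91586627] [237.93463315 249.98089014]
-0.02 0.011 [260.98296784 270.34329004] [238.44278311 270.40451528]
-0.01 -0.011 [260.82865232 220.69472447] [238.69256925 220.76093767]
-0.01 0 [260.89455866 240.92552133] [239.16833553 240.98807471]
-0.01 0.011 [260.95806846 260.42067095] [239.6268037  260.47978447]
0 -0.011 [260.81231276 213.55855875] [239.84331327 213.62210956]
0 0 [260.87509183 232.86663561] [240.27423277 232.92686817]
0 0.011 [260.9357043  251.50836108] [240.69028224 251.5654646 ]
0.011 -0.011 [260.79622035 206.53034024] [240.97666478 206.59117875]
0.011 0 [260.85588224 224.91424226] [241.36552988 224.97208618]
0.011 0.011 [260.91359429 242.69733321] [241.74168768 242.75234418]
0.02 -0.011 [260.7843099  201.32855161] [241.81550043 201.38732502]
0.02 0 [260.84164081 219.01856933] [242.17459445 219.07457923]
0.02 0.011 [260.89717598 236.15449442] [242.52244195 236.20788373]
[[213.5099208  183.05799577]
 [213.84509249 186.36597553]]
```

View pics/sc2.png

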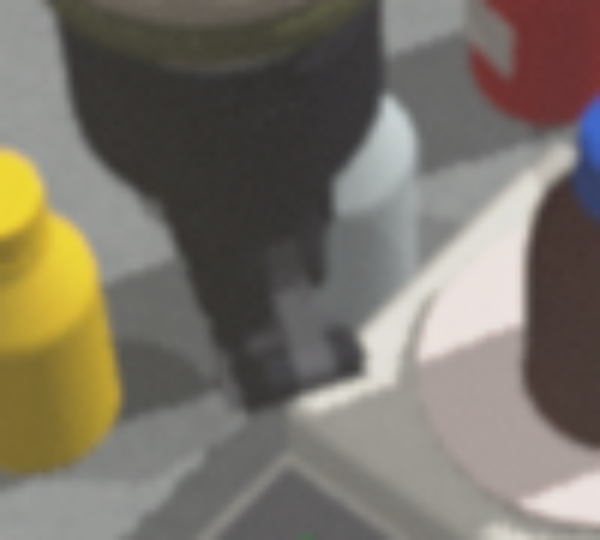

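```bash
python3 - <<'E'
from h import *
d=np.load('wrist2.npy');T=np.load('wc1.npy');K=camera_params('wrist')['intrinsics'];s=state();O=s['orientation']
for (u,v) in [(250,241),(255,241),(255,244),(255,256),(255,268),(262,244),(268,241),(274,241),(238,255),(238,262),(290,262)]:
    z=d[v,u];q=np.array([(u-K[0,2])/K[0,0]*z,(v-K[1,2])/K[1,1]*z,z]);w=T[:3,:3].T@(q-T[:3,3]);print((u,v),z,(O.T@(w-s['eef_pos'])*1000).round(1))
d=np.load('scene2.npy')
c=camera_params('scene');T=c['world_to_cam'];K=c['intrinsics']
for u,v in [(212,178),(216,174),(225,168)]:
    z=d[v,u];q=np.array([(u-K[0,2])/K[0,0]*z,(v-K[1,2])/K[1,1]*z,z]);w=T[:3,:3].T@(q-T[:3,3]);print((u,v),(O.T@(w-s['eef_pos'])*1000).round(1))
E
```

```text
(250, 241) 0.14914526 [-33.6  -4.7 -11.1]
(255, 241) 0.14931786 [-33.4  -2.5 -11. ]
(255, 244) 0.14582513 [-37.   -2.5 -11.3]
(255, 256) 0.13613348 [-47.2  -2.3 -11. ]
(255, 268) 0.1276303 [-56.2  -2.2 -10.8]
(262, 244) 0.14571539 [-37.1   0.5 -11.3]
(268, 241) 0.14883819 [-33.8   3.1 -11.2]
(274, 241) 0.14840923 [-34.2   5.6 -11.4]
(238, 255) 0.14383683 [-40.1  -9.5  -7.8]
(238, 262) 0.13938345 [-45.   -9.3  -7.2]
(290, 262) 0.13985439 [-44.5  11.8  -6.9]
(212, 178) [-33.7  10.4   4.3]
(216, 174) [-118.2   59.2    9.8]
(225, 168) [-120.4   55.4   -5.4]
```

```bash
python3 - <<'E'
from h import *
d=np.load('wrist1.npy');T=camera_params('wrist')['world_to_cam'];K=camera_params('wrist')['intrinsics'];s=state();O=s['orientation']
for (u,v) in [(155,256),(158,256),(150,270),(125,295),(140,270),(365,256),(370,258),(380,275),(250,365)]:
    z=d[v,u];q=np.array([(u-K[0,2])/K[0,0]*z,(v-K[1,2])/K[1,1]*z,z]);w=T[:3,:3].T@(q-T[:3,3]);print((u,v),z,(O.T@(w-s['eef_pos'])*1000).round(1))
print(s['joint_positions'],s['eef_pos'])
E
```

```text
(155, 256) 0.14004077 [-43.7 -42.8  -9.9]
(158, 256) 0.4147732 [ 203.7 -123.1  119.7]
(150, 270) 0.13289686 [-51.8 -42.6  -8.1]
(125, 295) 0.10978181 [-74.7 -43.1 -12.3]
(140, 270) 0.1254056 [-58.4 -43.8 -11.9]
(365, 256) 0.14187402 [-42.   42.8  -9. ]
(370, 258) 0.13404319 [-49.3  42.4 -12. ]
(380, 275) 0.123034365 [-61.   42.5 -11.4]
(250, 365) 0.084261455 [-101.8   -2.6  -10.8]
[-7.58634544e+00  3.09879743e+00  8.57331802e+01 -6.11842278e-04
  9.11431506e+01 -1.46041337e+00] [ 0.57639222 -0.02511944  0.24495388]
```

The stated TCP and the pictures disagree. Both the wrist and scene depth put the shut fingertips about 32 mm behind the reported TCP, where the spec says 11 mm ahead, so the real tip is about 43 mm higher than stated. I'll descend part of the way to a height that is safe under either reading, then check again.

```bash
python3 -m creep '[{"x":0.1,"y":0,"z":0,"rx":0,"ry":0,"rz":0,"fingers":1},{"x":0.2,"y":0,"z":0,"rx":0,"ry":0,"rz":0,"fingers":1},{"x":0.3,"y":0,"z":0,"rx":0,"ry":0,"rz":0,"fingers":1},{"x":0.36,"y":0,"z":0,"rx":0,"ry":0,"rz":0,"fingers":1},{"x":0.36,"y":0,"z":0,"rx":0,"ry":0,"rz":0,"fingers":1},{"x":0.36,"y":0,"z":0,"rx":0,"ry":0,"rz":0,"fingers":1}]'
cat > look.py <<'E'
from h import *
import cv2,sys
n=sys.argv[1]
s=state();O=s['orientation'];print('t',s['t'],s['eef_pos'].round(4),'zang',np.degrees(np.arctan2(O[1,2],O[0,2])),'F',s['wrist_force'].round(2))
for cam in sys.argv[2:]:
    c=camera_params(cam);T=c['world_to_cam'];K=c['intrinsics'];p,d=capture(cam);cv2.imwrite(f'pics/{cam}{n}.png',p)
    v,u=np.nonzero(d>0);z=d[v,u];q=np.stack([(u-K[0,2])/K[0,0]*z,(v-K[1,2])/K[1,1]*z,z],1);W=(q-T[:3,3])@T[:3,:3]
    col=p[v,u].astype(int)
    L=(W-s['eef_pos'])@O
    m=(abs(L[:,1])<.02)&(abs(L[:,2])<.02)&(W[:,2]>.0)&(W[:,2]-s['eef_pos'][2]>-.01)
    if cam=='wrist': m&=(abs(L[:,1])<.006)
    if m.any(): print(cam,'lowest tool pts: tip x in tool mm',np.sort(L[m][:,0])[-8:].round(4)*1000,'y',L[m][:,1].min(),L[m][:,1].max(),'z',L[m][:,2].min(),'worldz',W[m][:,2].min())
    C=np.array([.601,.0092]);near=np.hypot(*(W[:,:2]-C).T)<.031
    k=near&(W[:,2]>.076)&(W[:,2]<.0845)&(col.min(1)>95)
    if k.sum()>30:
        B=W[k][:,:2];r=cv2.minAreaRect((B*1000).astype(np.float32));_,_,vt=np.linalg.svd(B-B.mean(0))
        print(cam,'bar n',k.sum(),np.round(r[0],1),np.round(r[1],1),'dir',np.degrees(np.arctan2(vt[0,1],vt[0,0])))
    rd=near&(col[:,2]-col[:,1]>50)&(W[:,2]>.07)
    if rd.sum()>3:
        a=W[rd][:,:2].mean(0)-C;print(cam,'red angle',np.degrees(np.arctan2(a[1],a[0])),rd.sum())
E
python3 look.py 3 wrist scene top
```

```text
t: 3.9
eef_pos: [0.5765, -0.0247, 0.1013]
orientation: [[-0.0, 0.994, -0.106], [0.0, -0.106, -0.994], [-1.0, -0.0, -0.0]]
wrist_force: [0.5, 0.7, 1.4]
gripper_width: -0.0001
t 3.9 [ 0.5765 -0.0247  0.1013] zang -96.06006661292562 F [0.53 0.65 1.42]
wrist lowest tool pts: tip x in tool mm [-31.5 -31.4 -31.4 -31.3 -31.3 -31.3 -31.1 -30.9] y -0.005999736119310736 0.0059996958325856595 z -0.01950683991567784 worldz 0.1321572851762827
wrist bar n 1894 [601.5   8.9] [12.4 55.9] dir -7.1898036367128055
wrist red angle 174.64333398203195 214
scene lowest tool pts: tip x in tool mm [-39.5 -36.1 -35.7 -35.6 -33.5 -33.4 -32.5 -31.1] y -0.01994623251351163 0.019961309070188702 z -0.0198832264464358 worldz 0.13239124566511073
scene bar n 132 [600.7   8.7] [11.9 55. ] dir -6.414283555457809
scene red angle 175.86926541414024 14
top lowest tool pts: tip x in tool mm [-434.8 -434.7 -434.5 -434.4 -434.1 -433.9 -433.8 -433.5] y -0.019949256687163214 0.019982699285356315 z -0.019924359488625577 worldz 0.5347871253341903
```

View pics/wrist3.png

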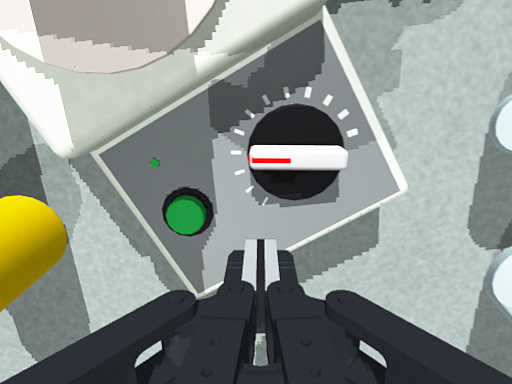

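View pics/scene3.png

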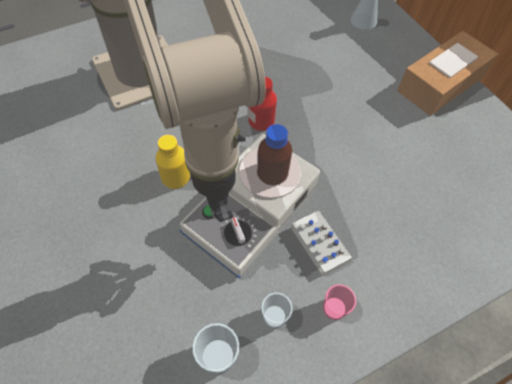

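The tip at tool x of about −31 mm is confirmed by both cameras (tip at world z 0.132), with no sideways offset. I'll go down to tip z of about 0.070, then advance most of the 19 mm gap.

```bash
python3 -m creep '[{"x":0.05,"y":0,"z":0,"rx":0,"ry":0,"rz":0,"fingers":1},{"x":0.1,"y":0,"z":0,"rx":0,"ry":0,"rz":0,"fingers":1},{"x":0.13,"y":0,"z":0,"rx":0,"ry":0,"rz":0,"fingers":1},{"x":0.155,"y":0,"z":0,"rx":0,"ry":0,"rz":0,"fingers":1},{"x":0.155,"y":0,"z":0,"rx":0,"ry":0,"rz":0,"fingers":1},{"x":0.155,"y":0,"z":-0.015,"rx":0,"ry":0,"rz":0,"fingers":1},{"x":0.155,"y":0,"z":-0.03,"rx":0,"ry":0,"rz":0,"fingers":1},{"x":0.155,"y":0,"z":-0.035,"rx":0,"ry":0,"rz":0,"fingers":1},{"x":0.155,"y":0,"z":-0.035,"rx":0,"ry":0,"rz":0,"fingers":1},{"x":0.155,"y":0,"z":-0.035,"rx":0,"ry":0,"rz":0,"fingers":1}]'
python3 look.py 4 wrist scene
```

```text
t: 5.05
eef_pos: [0.5782, -0.0105, 0.039]
orientation: [[0.0, 0.995, -0.105], [-0.0, -0.105, -0.995], [-1.0, 0.001, 0.0]]
wrist_force: [0.9, -0.2, 1.2]
gripper_width: 0.0001
t 5.05 [ 0.5782 -0.0105  0.039 ] zang -96.01030959789884 F [ 0.91 -0.23  1.21]
wrist lowest tool pts: tip x in tool mm [-23.1 -23.  -22.8 -22.6 -22.6 -22.4 -22.2 -17. ] y -0.005997965375257926 0.005999486141195006 z -0.019986181379583984 worldz 0.05600288128784359
wrist bar n 3752 [600.7   5. ] [20.8 55.3] dir -3.344339526102824
wrist red angle 174.8401254399761 426
scene lowest tool pts: tip x in tool mm [-14.4 -14.4 -14.3 -14.3 -14.3 -14.1 -13.8 -12.4] y -0.0199889719424552 0.019986099716958153 z -0.01997823011084411 worldz 0.051433233845025156
scene bar n 71 [601.3   8.7] [11.7 53.6] dir -11.412033570843164
scene red angle -135.82334482327911 7
```

View pics/wrist4.png

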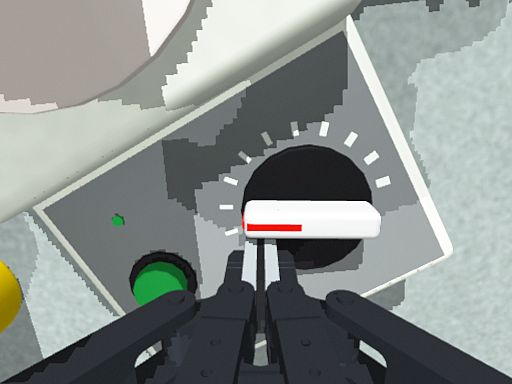

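```bash
cat > tab.py <<'E'
# tab.py ry rz(contact, mm) extra(mm) phis : rotation about dial axis; tool-frame rows
import sys,numpy as np
y,z,e=map(float,sys.argv[1:4])
for p in sys.argv[4:]:
    f=np.radians(float(p));c,s=np.cos(f),np.sin(f)
    print(p,'y %.4f z %.4f rx %.4f'%((y-y*c+z*s)/400,(-e+z-y*s-z*c)/400,f/np.pi))
E
python3 tab.py 20.6 -17.2 4.8 0 3 6 9 12 15
```

```text
0 y 0.0000 z -0.0120 rx 0.0000
3 y -0.0022 z -0.0148 rx 0.0167
6 y -0.0042 z -0.0176 rx 0.0333
9 y -0.0061 z -0.0206 rx 0.0500
12 y -0.0078 z -0.0236 rx 0.0667
15 y -0.0094 z -0.0268 rx 0.0833
```

```bash
python3 -m creep '[{"x":0,"y":0,"z":-0.012,"rx":0,"ry":0,"rz":0,"fingers":1},{"x":0,"y":0,"z":-0.012,"rx":0,"ry":0,"rz":0,"fingers":1},{"x":0,"y":-0.0022,"z":-0.0148,"rx":0.0167,"ry":0,"rz":0,"fingers":1},{"x":0,"y":-0.0042,"z":-0.0176,"rx":0.0333,"ry":0,"rz":0,"fingers":1},{"x":0,"y":-0.0061,"z":-0.0206,"rx":0.05,"ry":0,"rz":0,"fingers":1},{"x":0,"y":-0.0078,"z":-0.0236,"rx":0.0667,"ry":0,"rz":0,"fingers":1},{"x":0,"y":-0.0094,"z":-0.0268,"rx":0.0833,"ry":0,"rz":0,"fingers":1},{"x":0,"y":-0.0094,"z":-0.0268,"rx":0.0833,"ry":0,"rz":0,"fingers":1},{"x":0,"y":-0.0094,"z":-0.0268,"rx":0.0833,"ry":0,"rz":0,"fingers":1}]'
python3 look.py 5 wrist scene; python3 -c "
import cv2
a=cv2.imread('pics/wrist5.png')[100:340,130:430];b=cv2.imread('pics/scene5.png')[180:260,180:280]
cv2.imwrite('pics/c5.png',cv2.hconcat([cv2.resize(a,(375,300)),cv2.resize(b,(375,300),interpolation=2)]))"
```

```text
t: 6.05
eef_pos: [0.5754, 0.0006, 0.0387]
orientation: [[0.0, 0.934, -0.357], [0.0, -0.357, -0.934], [-1.0, -0.0, -0.0]]
wrist_force: [0.7, -0.3, -0.5]
gripper_width: 0.0002
t 6.05 [0.5754 0.0006 0.0387] zang -110.93257021817298 F [ 0.7  -0.31 -0.46]
wrist lowest tool pts: tip x in tool mm [-36.2 -36.1 -36.  -35.8 -35.7 -35.7 -35.4 -33.8] y -0.005999106323709025 0.00599996627325358 z -0.019971363002356253 worldz 0.07241808172782378
wrist bar n 3692 [600.7   8.1] [18.4 56.7] dir -24.181446280502538
wrist red angle 154.44525023683886 425
scene lowest tool pts: tip x in tool mm [-16.  -16.  -15.7 -15.5 -15.3 -15.2 -14.6 -14.1] y -0.01999063527741074 0.019999331865753825 z -0.019965758419408595 worldz 0.052781927058200534
scene bar n 110 [600.2   8.7] [10.5 56.6] dir -28.373252102764848
scene red angle 157.02424965396182 19
```

View pics/c5.png

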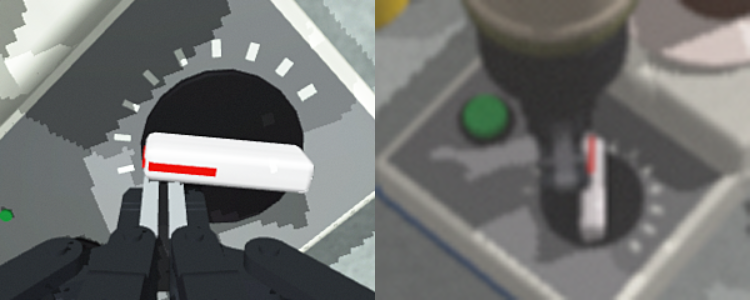

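The first click is done: the red line moved from 174.7° to 154.4°, and the finger is free of load. The fingertip stands 5° behind the bar, so I'll sweep another 20° for the second click.

```bash
python3 tab.py 20.8 -17.2 0 4 8 12 16 20
```

```text
4 y -0.0029 z -0.0037 rx 0.0222
8 y -0.0055 z -0.0077 rx 0.0444
12 y -0.0078 z -0.0118 rx 0.0667
16 y -0.0098 z -0.0160 rx 0.0889
20 y -0.0116 z -0.0204 rx 0.1111
```

```bash
python3 -m creep '[{"x":0,"y":-0.0029,"z":-0.0037,"rx":0.0222,"ry":0,"rz":0,"fingers":1},{"x":0,"y":-0.0055,"z":-0.0077,"rx":0.0444,"ry":0,"rz":0,"fingers":1},{"x":0,"y":-0.0078,"z":-0.0118,"rx":0.0667,"ry":0,"rz":0,"fingers":1},{"x":0,"y":-0.0098,"z":-0.016,"rx":0.0889,"ry":0,"rz":0,"fingers":1},{"x":0,"y":-0.0116,"z":-0.0204,"rx":0.1111,"ry":0,"rz":0,"fingers":1},{"x":0,"y":-0.0116,"z":-0.0204,"rx":0.1111,"ry":0,"rz":0,"fingers":1},{"x":0,"y":-0.0116,"z":-0.0204,"rx":0.1111,"ry":0,"rz":0,"fingers":1}]'
python3 look.py 6 wrist | grep -v lowest
```

```text
t: 6.85
eef_pos: [0.574, 0.0097, 0.0387]
orientation: [[-0.0, 0.756, -0.655], [0.0, -0.655, -0.756], [-1.0, -0.0, -0.0]]
wrist_force: [-0.2, -1.0, -0.6]
gripper_width: -0.0001
t 6.85 [0.574  0.0097 0.0387] zang -130.88227336911274 F [-0.23 -0.96 -0.59]
wrist bar n 3681 [600.8   9.7] [18.5 57. ] dir -44.104626946756476
wrist red angle 134.1334851091942 419
```

View pics/wrist6.png

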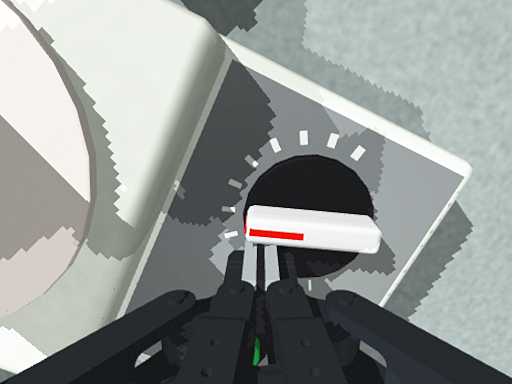

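The second click is done, with the red line at 134.1°. The relative geometry is unchanged, so I'll run the same sweep for the third.

```bash
python3 -m creep '[{"x":0,"y":-0.0029,"z":-0.0037,"rx":0.0222,"ry":0,"rz":0,"fingers":1},{"x":0,"y":-0.0055,"z":-0.0077,"rx":0.0444,"ry":0,"rz":0,"fingers":1},{"x":0,"y":-0.0078,"z":-0.0118,"rx":0.0667,"ry":0,"rz":0,"fingers":1},{"x":0,"y":-0.0098,"z":-0.016,"rx":0.0889,"ry":0,"rz":0,"fingers":1},{"x":0,"y":-0.0116,"z":-0.0204,"rx":0.1111,"ry":0,"rz":0,"fingers":1},{"x":0,"y":-0.0116,"z":-0.0204,"rx":0.1111,"ry":0,"rz":0,"fingers":1},{"x":0,"y":-0.0116,"z":-0.0204,"rx":0.1111,"ry":0,"rz":0,"fingers":1}]'
python3 look.py 7 wrist scene| grep -v lowest
```

```text
t: 7.6
eef_pos: [0.5758, 0.0189, 0.0387]
orientation: [[0.0, 0.487, -0.873], [0.0, -0.873, -0.487], [-1.0, -0.0, -0.0]]
wrist_force: [-0.2, 0.3, -0.1]
gripper_width: 0.0
t 7.6 [0.5758 0.0189 0.0387] zang -150.852805522041 F [-0.18  0.29 -0.09]
wrist bar n 3691 [601.4   9.9] [17.  57.8] dir -60.13672992128699
wrist red angle 118.10797993255825 416
scene bar n 143 [599.6   8.8] [13.  54.9] dir -60.19109493532954
scene red angle 122.53623500922298 16
```

View pics/scene7.png

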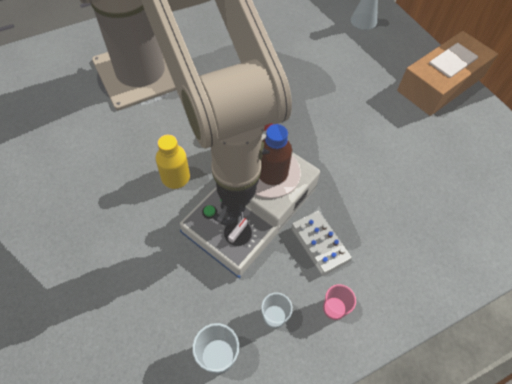

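The red line reads 118°, not the expected 114°. It may still be settling, so I'll look again.

```bash
python3 look.py 8 wrist | grep -v lowest;python3 look.py 8b wrist | grep -v lowest
```

```text
t 7.7 [0.5758 0.0189 0.0387] zang -150.90276378871317 F [-0.63 -0.79  0.02]
wrist bar n 3699 [601.2   9.8] [16.7 57.6] dir -60.14117581280005
wrist red angle 118.07071797694121 422
t 7.75 [0.5758 0.0189 0.0387] zang -150.93054766981604 F [ 0.53  0.44 -0.43]
wrist bar n 3693 [601.3   9.8] [16.6 57.6] dir -60.165906866115805
wrist red angle 118.08078119027984 418
```

View pics/wrist8b.png

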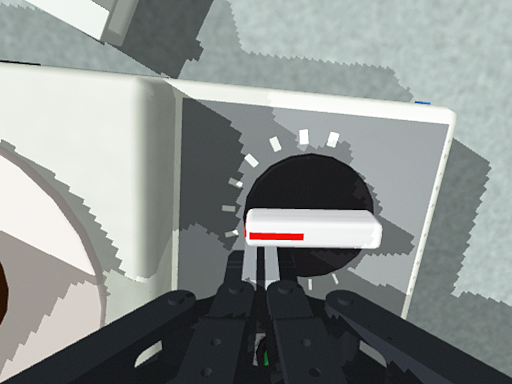

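```bash
python3 -m creep '[{"x":0,"y":0.002,"z":0.007,"rx":0,"ry":0,"rz":0,"fingers":1},{"x":0,"y":0.002,"z":0.007,"rx":0,"ry":0,"rz":0,"fingers":1},{"x":0,"y":0.002,"z":0.007,"rx":0,"ry":0,"rz":0,"fingers":1}]'
python3 look.py 9 wrist| grep -v lowest; python3 look.py 9b wrist scene| grep -v lowest
```

```text
t: 8.1
eef_pos: [0.5737, 0.0167, 0.0387]
orientation: [[-0.0, 0.484, -0.875], [0.0, -0.875, -0.484], [-1.0, -0.0, 0.0]]
wrist_force: [0.6, 0.6, 0.2]
gripper_width: -0.0
t 8.1 [0.5737 0.0167 0.0387] zang -151.02139794414427 F [0.61 0.58 0.22]
wrist bar n 3771 [601.1   9.7] [19.2 57.3] dir -59.16566956930043
wrist red angle 118.10528124578774 422
t 8.15 [0.5738 0.0167 0.0387] zang -151.02443660913275 F [ 0.56 -0.07  1.15]
wrist bar n 3740 [601.1   9.5] [19.5 58. ] dir 120.67214774177471
wrist red angle 118.07259389037158 421
scene bar n 145 [598.5   8. ] [16.  56.4] dir -59.47464186519673
scene red angle 123.02246958666372 17
```

View pics/wrist9b.png

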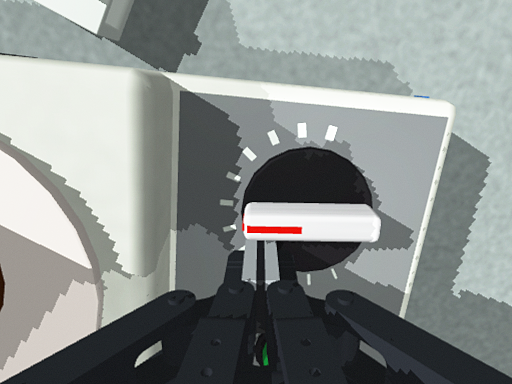

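The dial stands still at about 118° with the finger clear, roughly 4° short of the third stop. I'll nudge it just to the nominal stop, to 115°. That is 59° of the total sweep, well before the 70° where a fourth click would begin.

```bash
python3 -m creep '[{"x":0,"y":-0.001,"z":-0.006,"rx":0,"ry":0,"rz":0,"fingers":1},{"x":0,"y":-0.002,"z":-0.0095,"rx":0.011,"ry":0,"rz":0,"fingers":1},{"x":0,"y":-0.0029,"z":-0.0113,"rx":0.0222,"ry":0,"rz":0,"fingers":1},{"x":0,"y":-0.0029,"z":-0.0113,"rx":0.0222,"ry":0,"rz":0,"fingers":1}]'
python3 look.py 10 wrist| grep -v lowest
python3 -m creep '[{"x":0,"y":0.002,"z":0.007,"rx":0,"ry":0,"rz":0,"fingers":1},{"x":0,"y":0.002,"z":0.007,"rx":0,"ry":0,"rz":0,"fingers":1},{"x":0,"y":0.002,"z":0.007,"rx":0,"ry":0,"rz":0,"fingers":1}]'
python3 look.py 11 wrist| grep -v lowest
```

```text
t: 8.65
eef_pos: [0.5773, 0.0202, 0.0387]
orientation: [[0.0, 0.422, -0.907], [-0.0, -0.907, -0.422], [-1.0, 0.0, -0.0]]
wrist_force: [1.0, -0.8, 0.3]
gripper_width: 0.0
t 8.65 [0.5773 0.0202 0.0387] zang -155.04359082024692 F [ 0.97 -0.84  0.26]
wrist bar n 3667 [601.6   9.6] [16.9 57. ] dir -64.92972392431179
wrist red angle 113.39853790701441 406
t: 9.0
eef_pos: [0.5749, 0.018, 0.0387]
orientation: [[0.0, 0.422, -0.906], [0.0, -0.906, -0.422], [-1.0, -0.0, -0.0]]
wrist_force: [-0.1, 0.1, -0.7]
gripper_width: 0.0001
t 9.0 [0.5749 0.018  0.0387] zang -155.01000371772338 F [-0.08  0.1  -0.7 ]
wrist bar n 3744 [601.3   9.3] [20.  56.9] dir -63.947241666867754
wrist red angle 113.38972134336758 420
```

It now sits at 113.4°, stop 3, and stays there with the finger clear. For the fourth click I'll push to tool angle 97°; the next ridge begins at about 84°.

```bash
python3 tab.py 19.0 -17.2 2.7 0 4 8 12 15 18
```

```text
0 y 0.0000 z -0.0067 rx 0.0000
4 y -0.0029 z -0.0102 rx 0.0222
8 y -0.0055 z -0.0138 rx 0.0444
12 y -0.0079 z -0.0176 rx 0.0667
15 y -0.0095 z -0.0205 rx 0.0833
18 y -0.0110 z -0.0235 rx 0.1000
```

```bash
python3 -m creep '[{"x":0,"y":0,"z":-0.0067,"rx":0,"ry":0,"rz":0,"fingers":1},{"x":0,"y":-0.0029,"z":-0.0102,"rx":0.0222,"ry":0,"rz":0,"fingers":1},{"x":0,"y":-0.0055,"z":-0.0138,"rx":0.0444,"ry":0,"rz":0,"fingers":1},{"x":0,"y":-0.0079,"z":-0.0176,"rx":0.0667,"ry":0,"rz":0,"fingers":1},{"x":0,"y":-0.0095,"z":-0.0205,"rx":0.0833,"ry":0,"rz":0,"fingers":1},{"x":0,"y":-0.011,"z":-0.0235,"rx":0.1,"ry":0,"rz":0,"fingers":1},{"x":0,"y":-0.011,"z":-0.0235,"rx":0.1,"ry":0,"rz":0,"fingers":1},{"x":0,"y":-0.011,"z":-0.0235,"rx":0.1,"ry":0,"rz":0,"fingers":1}]'
python3 look.py 12 wrist| grep -v lowest
```

```text
t: 9.85
eef_pos: [0.5818, 0.0261, 0.0387]
orientation: [[0.0, 0.123, -0.992], [0.0, -0.992, -0.123], [-1.0, -0.0, -0.0]]
wrist_force: [0.1, -0.4, 0.1]
gripper_width: -0.0001
t 9.85 [0.5818 0.0261 0.0387] zang -172.9244403286003 F [ 0.15 -0.4   0.14]
wrist bar n 3712 [600.8   8.7] [14.9 56. ] dir -84.36489590890004
wrist red angle 92.90476964027611 408
```

View pics/wrist12.png

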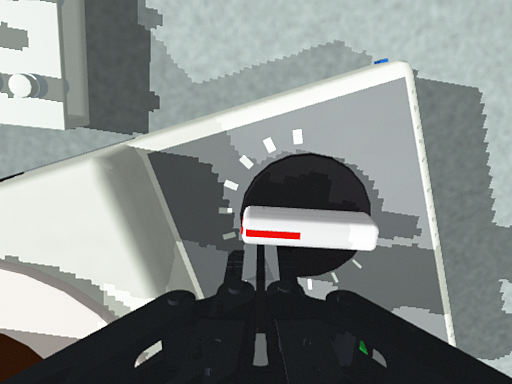

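The fourth click is done, with the red line at 92.9° and the bar ahead of the finger. I'll back off, lift, and move over the key.

```bash
python3 -m creep '[{"x":0,"y":0,"z":0.015,"rx":0,"ry":0,"rz":0,"fingers":1},{"x":0,"y":0,"z":0.03,"rx":0,"ry":0,"rz":0,"fingers":1},{"x":-0.06,"y":0,"z":0.03,"rx":0,"ry":0,"rz":0,"fingers":1},{"x":-0.12,"y":0,"z":0.03,"rx":0,"ry":0,"rz":0,"fingers":1},{"x":-0.12,"y":0.05,"z":0.09,"rx":0,"ry":0,"rz":0,"fingers":1},{"x":-0.12,"y":0.1035,"z":0.148,"rx":0,"ry":0,"rz":0,"fingers":1},{"x":-0.12,"y":0.1035,"z":0.148,"rx":0,"ry":0,"rz":0,"fingers":1},{"x":-0.12,"y":0.1035,"z":0.148,"rx":0,"ry":0,"rz":0,"fingers":1}]'
python3 look.py 13 wrist scene
python3 - <<'E'
from h import *
import cv2
p=cv2.imread('pics/wrist13.png').astype(int);c=camera_params('wrist')
g=(p[...,1]-p[...,2]>40)&(p[...,1]-p[...,0]>20);n,l,st,ce=cv2.connectedComponentsWithStats(g.astype(np.uint8))
for i in range(1,n):
    if st[i,4]>150: print(st[i],ce[i],onplane('wrist',ce[i],.066,c))
print(proj('wrist',[[.528,-.0225,.066]],c))
E
```

```text
t: 10.7
eef_pos: [0.5274, -0.0226, 0.0868]
orientation: [[0.0, 0.12, -0.993], [0.0, -0.993, -0.12], [-1.0, -0.0, -0.0]]
wrist_force: [0.1, -0.5, -0.2]
gripper_width: -0.0002
t 10.7 [ 0.5274 -0.0226  0.0868] zang -173.0873965208333 F [ 0.1  -0.54 -0.19]
wrist lowest tool pts: tip x in tool mm [-31.7 -31.4 -31.4 -31.4 -31.3 -31.2 -31.2 -31. ] y -0.005993371995072911 0.005999127164491814 z -0.018333172362074074 worldz 0.11781960354686043
wrist bar n 2595 [601.3   8.7] [12.  55.6] dir -86.49793283300033
wrist red angle 92.5803151769864 296
scene lowest tool pts: tip x in tool mm [-34.6 -34.5 -33.7 -33.6 -32.4 -29.2 -27.7 -27.6] y -0.019986835561744184 0.01999492060485675 z -0.019975539343969683 worldz 0.11437409346837091
scene bar n 139 [600.    8.6] [12.5 55.6] dir -85.79336047286291
scene red angle 98.37509357037985 19
[ 242  194   42   43 1388] [262.69740634 215.14193084] [ 0.53011331 -0.02229652  0.066     ]
[[262.59713879 218.49548445]]
```

View pics/wrist13.png

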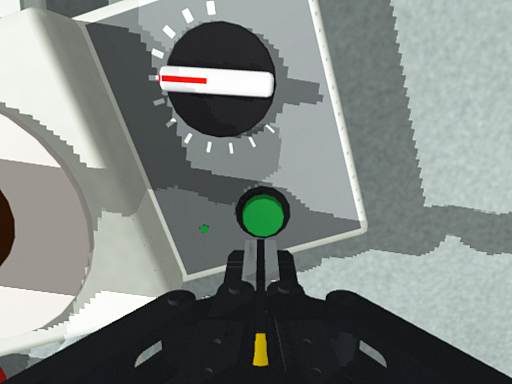

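View pics/scene13.png

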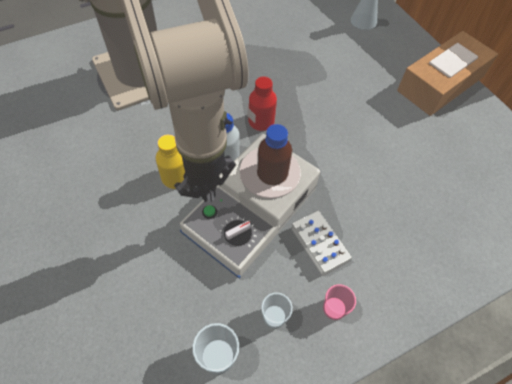

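With a clear view, the bar direction is 93.5°, exactly 80° clockwise of the start at 173.6°, so that is four clicks. The key is at about (0.529, −0.022). I'll descend to just above it, then press in small steps while watching the force.

```bash
python3 -m creep '[{"x":0.05,"y":0,"z":-0.004,"rx":0,"ry":0,"rz":0,"fingers":1},{"x":0.1,"y":0,"z":-0.004,"rx":0,"ry":0,"rz":0,"fingers":1},{"x":0.122,"y":0,"z":-0.004,"rx":0,"ry":0,"rz":0,"fingers":1},{"x":0.122,"y":0,"z":-0.004,"rx":0,"ry":0,"rz":0,"fingers":1},{"x":0.122,"y":0,"z":-0.004,"rx":0,"ry":0,"rz":0,"fingers":1}]'
python3 -m creep '[{"x":0.0075,"y":0,"z":0,"rx":0,"ry":0,"rz":0,"fingers":1},{"x":0.013,"y":0,"z":0,"rx":0,"ry":0,"rz":0,"fingers":1},{"x":0.013,"y":0,"z":0,"rx":0,"ry":0,"rz":0,"fingers":1},{"x":0.013,"y":0,"z":0,"rx":0,"ry":0,"rz":0,"fingers":1}]'
python3 -c "
from cell import *
print(state()['wrist_force'],state()['eef_pos'])"
```

```text
t: 11.3
eef_pos: [0.5298, -0.0217, 0.0385]
orientation: [[-0.0, 0.122, -0.993], [0.0, -0.993, -0.122], [-1.0, -0.0, -0.0]]
wrist_force: [0.0, 0.8, 2.7]
gripper_width: -0.0001
t: 11.7
eef_pos: [0.5307, -0.022, 0.0344]
orientation: [[0.002, 0.122, -0.993], [-0.0, -0.993, -0.122], [-1.0, 0.0, -0.002]]
wrist_force: [-3.1, 1.3, 9.7]
gripper_width: -0.0001
[-3.11500599  1.30549875  9.74886747] [ 0.53066329 -0.02199185  0.03435798]
```

```bash
python3 -m creep '[{"x":0.003,"y":0,"z":0,"rx":0,"ry":0,"rz":0,"fingers":1},{"x":0.003,"y":0,"z":0,"rx":0,"ry":0,"rz":0,"fingers":1},{"x":0.003,"y":0,"z":0,"rx":0,"ry":0,"rz":0,"fingers":1}]'
python3 look.py 14 scene wrist| grep -v bar
python3 -c "
import cv2
a=cv2.imread('pics/wrist14.png')[150:300,180:340];b=cv2.imread('pics/scene14.png')[180:240,170:250]
cv2.imwrite('pics/c14.png',cv2.hconcat([cv2.resize(a,(400,375)),cv2.resize(b,(400,375),interpolation=2)]))"
```

```text
t: 12.0
eef_pos: [0.5307, -0.022, 0.0341]
orientation: [[0.002, 0.122, -0.993], [-0.0, -0.993, -0.122], [-1.0, 0.0, -0.002]]
wrist_force: [-7.6, 2.0, 19.4]
gripper_width: 0.0
t 12.0 [ 0.5307 -0.022   0.0341] zang -173.0181904972318 F [-7.62  1.98 19.37]
scene lowest tool pts: tip x in tool mm [-19.1 -19.1 -19.1 -19.  -18.3 -17.8 -17.5 -17.1] y -0.019942201117270048 0.01993337576755154 z -0.019992594457650576 worldz 0.051247742649125426
scene red angle 98.10216795128758 16
wrist lowest tool pts: tip x in tool mm [-21.1 -21.  -21.  -20.9 -20.9 -20.8 -20.8 -20.1] y -0.005997593828653734 0.00599997455862622 z -0.019942374273870425 worldz 0.054296301511410364
wrist red angle 93.02441426018493 583
```

View pics/c14.png

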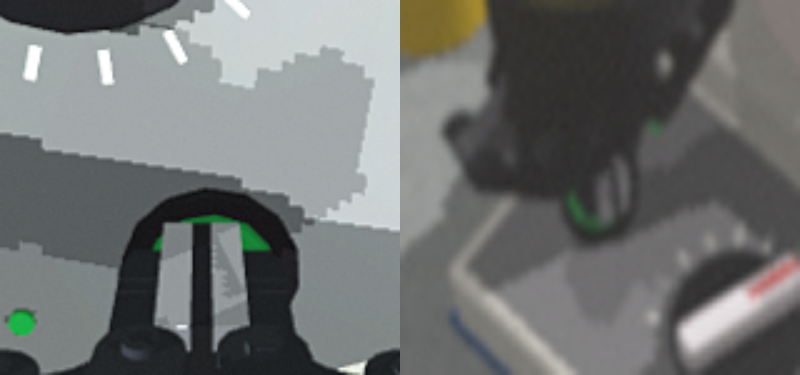

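```bash
python3 - <<'E'
from h import *
import cv2
c=camera_params('wrist');T=c['world_to_cam'];K=c['intrinsics'];p,d=capture('wrist');p=p.astype(int)
v,u=np.nonzero((d>0)&(p[...,1]-p[...,2]>40)&(p[...,1]-p[...,0]>20));k=(u>225)&(u<305)&(v>220)&(v<275);v,u=v[k],u[k];z=d[v,u]
W=(np.stack([(u-K[0,2])/K[0,0]*z,(v-K[1,2])/K[1,1]*z,z],1)-T[:3,3])@T[:3,:3];print(len(u),np.percentile(W[:,2],[10,25,50,75,90]),W.mean(0))
for uu in (248,270,262):
  for v in range(236,250,2): 
    u=uu;z=d[v,u];print((u,v),((np.array([(u-K[0,2])/K[0,0]*z,(v-K[1,2])/K[1,1]*z,z])-T[:3,3])@T[:3,:3]).round(4))
# deck reference
for u,v in [(190,240),(200,215),(310,200)]:
    z=d[v,u];print('deck',((np.array([(u-K[0,2])/K[0,0]*z,(v-K[1,2])/K[1,1]*z,z])-T[:3,3])@T[:3,:3]).round(4))
print(state()['wrist_force'])
E
```

```text
146 [0.0590814  0.05972588 0.06049652 0.06126005 0.06175891] [ 0.53782494 -0.0252483   0.06073883]
(248, 236) [ 0.5387 -0.0146  0.058 ]
(248, 238) [ 0.5382 -0.0146  0.0591]
(248, 240) [ 0.5408 -0.0146  0.0668]
(248, 242) [ 0.5411 -0.0147  0.0694]
(248, 244) [ 0.5406 -0.0148  0.0704]
(248, 246) [ 0.5409 -0.0148  0.0729]
(248, 248) [ 0.541  -0.0149  0.0749]
(270, 236) [ 0.5402 -0.0246  0.0586]
(270, 238) [ 0.5401 -0.0245  0.0606]
(270, 240) [ 0.5421 -0.0241  0.067 ]
(270, 242) [ 0.5421 -0.024   0.069 ]
(270, 244) [ 0.542  -0.024   0.0709]
(270, 246) [ 0.5422 -0.0239  0.0731]
(270, 248) [ 0.5424 -0.0238  0.0755]
(262, 236) [ 0.5402 -0.0209  0.0597]
(262, 238) [ 0.5397 -0.0209  0.0607]
(262, 240) [ 0.5423 -0.0206  0.0683]
(262, 242) [ 0.5418 -0.0206  0.0694]
(262, 244) [ 0.5418 -0.0206  0.0712]
(262, 246) [ 0.5418 -0.0206  0.0732]
(262, 248) [ 0.5419 -0.0206  0.0752]
deck [0.5326 0.0121 0.0563]
deck [ 0.6051 -0.0122  0.2043]
deck [ 0.5589 -0.0404  0.0561]
[-6.98881189  2.8229088  18.6472981 ]
```

The key top now reads 0.0605 m (0.066 when up), and the force rises stiffly at 19 N, so the key is fully down on its stop. I'll come straight up.

```bash
python3 -m creep '[{"x":-0.01,"y":0,"z":0,"rx":0,"ry":0,"rz":0,"fingers":1},{"x":-0.03,"y":0,"z":0,"rx":0,"ry":0,"rz":0,"fingers":1},{"x":-0.1,"y":0,"z":0,"rx":0,"ry":0,"rz":0,"fingers":1},{"x":-0.2,"y":0,"z":0,"rx":0,"ry":0,"rz":0,"fingers":1},{"x":-0.3,"y":0,"z":0,"rx":0,"ry":0,"rz":0,"fingers":1},{"x":-0.4,"y":0,"z":0,"rx":0,"ry":0,"rz":0,"fingers":1},{"x":-0.5,"y":0,"z":0,"rx":0,"ry":0,"rz":0,"fingers":1},{"x":-0.5,"y":0,"z":0,"rx":0,"ry":0,"rz":0,"fingers":1},{"x":-0.5,"y":0,"z":0,"rx":0,"ry":0,"rz":0,"fingers":1}]'
python3 look.py 15 wrist scene | grep -v lowest
python3 - <<'E'
from h import *
import cv2
c=camera_params('wrist');T=c['world_to_cam'];K=c['intrinsics'];p,d=capture('wrist');p=p.astype(int)
v,u=np.nonzero((d>0)&(p[...,1]-p[...,2]>40)&(p[...,1]-p[...,0]>20));z=d[v,u]
W=(np.stack([(u-K[0,2])/K[0,0]*z,(v-K[1,2])/K[1,1]*z,z],1)-T[:3,3])@T[:3,:3]
k=np.hypot(W[:,0]-.528,W[:,1]+.0225)<.014;print(k.sum(),np.median(W[k],0))
E
```

```text
t: 13.05
eef_pos: [0.5303, -0.0223, 0.2331]
orientation: [[0.003, 0.121, -0.993], [-0.001, -0.993, -0.121], [-1.0, 0.001, -0.003]]
wrist_force: [0.9, 0.2, -0.7]
gripper_width: 0.0002
t 13.05 [ 0.5303 -0.0223  0.2331] zang -173.0287520145401 F [ 0.93  0.2  -0.72]
wrist bar n 765 [601.1   9.1] [11.5 56. ] dir -86.72596349039733
wrist red angle 94.7097121481156 84
scene bar n 137 [600.3   8.7] [12.1 54.8] dir -86.03443175378302
scene red angle 97.93512118191279 17
489 [ 0.52847973 -0.02291376  0.06646934]
```

View pics/scene15.png

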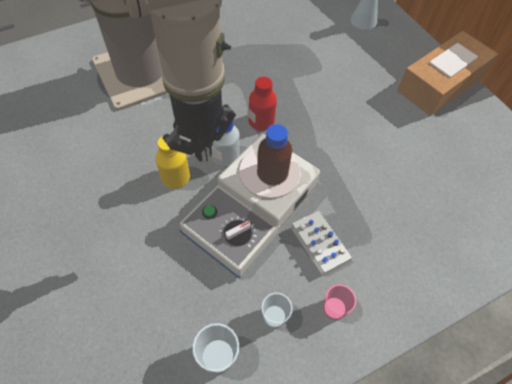

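View pics/wrist15.png

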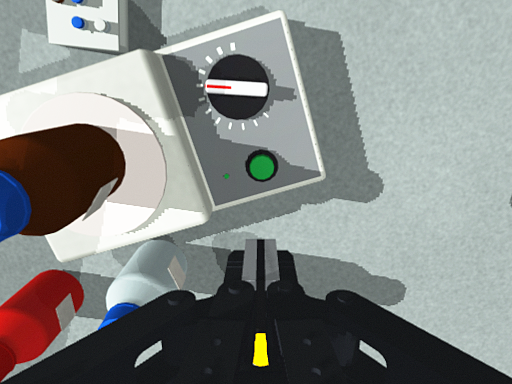

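The key is up again (top at 0.0665 m), the dial stands at about 93.3–94° (start −80°), and the bottles, beakers and rack are where they were, with the arm clear of everything.

```bash
python3 -c "
from cell import *
print(hand_in())"
```

```text
the job is handed in; nothing more can be done
None
```

The dial is four clicks further clockwise and the start key has been pressed fully down and let up again. The job was handed in at about 13 s, with the arm clear of everything.

- **Dial:** I pushed the side of the bar's pointer end with the shut fingertips, without pinching it. After each click I checked the dial in the wrist picture. In the last clear views the bar stood at about 93.3–94°, against 173.6° at the start, so about 80° clockwise. It never came near a fifth click.
- **Start key:** The key's top went from 66 mm to about 60.5 mm above the bench, with the force rising stiffly to 19 N at its stop. After release it read 66.5 mm.
- **Other items:** In the last pictures the bottle on the plate and the other glassware and vials look to be where they were.

Two checks disagreed with what I expected:
- **Fingertip position:** Both cameras showed the shut fingertips about 31 mm behind the reported tool point, where the description puts them 11 mm ahead. I used the camera value. At the key, the fingertip height suggested about 27 mm.
- **Third click:** The dial came to rest about 4° short of the third stop, even with the finger away. I nudged it on to the stop before pushing the fourth click.

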